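Check a brake lever's stop and log it

TASK

Check the long brake lever on the clamped handlebar stub: with the outside of your fingers press it in towards the rubber grip until it comes up against its stop, short of the grip, keep it there for about two seconds without forcing it, then let it spring fully back out. Then press the round key on the test box all the way down to log the check, and let it go. Push the lever only on its outer face (do not pinch, hook or pull it), leave the short thumb throttle alone, do not lift the test box or shove it about, and leave everything else on the bench where it is.

Things in the scene. Friction and masses are not known exactly. Their poses are not given: they have to be found in the camera images.
- stand: Handlebar stub on a fixed bench stand (base 120 x 150 mm). Origin on the bench under the bar, z up, y along the level bar, whose centre line is 140 mm up from y -132 to +120 mm; rubber grip (32 mm thick) y -132 to -10; column and clamp at y +78; lever bracket from the bar to x -78 at y +15 to +37, z 122 to 158. The -x side (lever side) is turned roughly to the robot.
- brake (a joint): Angle of the long aluminium brake lever, rad: 0 let out, 0.28 at its solid stop. Upright hinge at (-70, +26) mm in the stand's frame; the lever runs 144 mm from it to the stand's -y, beside the grip, 140 mm up. Sprung: 2.5 N at the press point to start, 5.5 N to reach the stop. Let out, its inner face is 48 mm from the grip; at the stop its free end stays about 12 mm off.
- lever_press (a point): Press point on the lever's outer face (away from the grip), 100 mm from the hinge, mid height of the lever (140 mm up). Turns with the lever: x axis points square through the lever to the grip, y along the lever to the hinge, z up. Moves 28 mm along its arc, let out to stop.
- lever_face: Outer half of the lever blade: 6 mm thick, 122 mm long, 16 mm high; origin on the hinge axis. This is the side to press.
- lever_back: Inner half of the lever blade (the side to the grip), same size, together 12 mm thick; not to be touched. Origin on the hinge axis.
- bar_face (a point): Point on the surface of the rubber grip opposite the lever, at its height, where the press point would arrive if there were no stop.
- throttle (a joint): Angle of the short black thumb throttle (50 mm long finger on the far side of the bar, beside the clamp), rad: 0 at rest, 0.7 pressed down. To be left alone.
- throttle_tip (a point): Tip of the thumb throttle.
- tester: Test box, loose, grey plastic, 130 (x) x 170 (y) x 42 mm, about 0.9 kg; origin at the centre of its underside, z up. Dark display on its top towards +x; the round key on its top towards -x, -y. Small white keys, display and terminals do nothing.
- key (a joint): Travel of the round white key (28 mm diameter, the only round key, in a black housing), m: 0 up, 0.006 all the way down. Sprung, about 5 N to bottom.
- key_top (a point): Centre of the key's upper face, where to press straight down.
- phone: Black phone, 66 x 130 x 8 mm, lying flat near the robot; bystander.
- jar: Small amber glass jar, 34 mm diameter, 42 mm tall, between stand and test box; bystander.
- dish: Steel screw dish, 52 mm diameter, 16 mm tall, between stand and test box; bystander.
- meter: Multimeter lying on its back, 88 x 180 x 46 mm, at the far side; bystander.
- driver: Screwdriver, 160 mm long, lying at the far side; bystander.
- brush: Brush, 160 mm long, lying at one side; bystander.
- spudger: Green flat plastic opening stick, 150 x 11 x 5 mm, lying at one side; bystander.
There are look-alikes about, which are no part of the job. What is shaped like the tester but red or turquoise is not meant.

How it is judged (in metres and radians):
On the way, in this order (a step that is already met when the one before it is completed fails the run):
1. the brake lever is kept against its stop by the fingers on its outer face for a second (value of joint brake above 0.262 rad and contact force between the fingers and lever_face above 1 N), for 1 s.
2. the lever is let fully back out, the fingers off it (value of joint brake below 0.03 rad and contact force between the fingers and lever_face below 0.1 N), for 0.2 s.
3. the round key is pressed down (value of joint key above 0.0045 m and value of joint brake below 0.04 rad), for 0.05 s.
At the end, for the whole second after the job is handed in: After the lever was held against its stop (over 0.262 of 0.28 rad) for 1 s, let out, and the key then pressed (over 4.5 of 6 mm): lever out (under 0.04 rad), key up (under 1.5 mm), throttle at rest, test box at rest within 20 mm of its start, all bystanders within 25 mm of theirs (value of joint brake below 0.04 rad and value of joint key below 0.0015 m and value of joint throttle below 0.1 rad and distance of tester from where it was at the start of the episode below 0.02 m and linear speed of tester below 0.02 m/s and distance of each of phone, jar, dish, meter, driver, brush, spudger from where it was at the start of the episode below 0.025 m); the robot touches nothing.
It fails at once if the lever's grip side is touched (pinched, hooked or pulled) (contact force between anything else and lever_back above 0.5 N).
It fails at once if the lever is forced against its stop (over 45 N) (contact force between anything else and lever_face above 45 N).
It fails at once if the thumb throttle is worked (value of joint throttle above 0.12 rad).
It fails at once if the test box is lifted, tipped or shoved (height (world z) of tester above 0.008 m or angle between tester's own z axis and vertical above 0.12 rad or distance of tester from where it was at the start of the episode above 0.03 m).
It fails at once if a bystander is moved or lifted (distance of any of phone, jar, dish, meter, driver, brush, spudger from where it was at the start of the episode above 0.03 m).
It also fails if it takes over 51 s, if anything falls off the work surface, if the arm or the gripper's body presses on something with over 40 N, if the wrist force passes 120 N, or if a joint passes its speed limit or range.

ROBOT

A 7-joint arm with a two-finger parallel gripper is mounted at the origin on the work surface. World frame = base frame: x ahead of the robot, y to its left, z up, the work surface at z = 0. Lengths are in m, angles in degrees, forces in N, time in s.
With the tool pointing down it reaches from about 0.35 to 0.9 m from the base axis. Payload 8.1 kg.
Tool frame: the origin (TCP) lies midway between the tips of the shut fingers; the grasp point (between the pads) lies 19 mm behind it; y points along the fingers, z is the direction in which the jaws open and shut, and the axes are right-handed (so a half turn about y gives the same grasp; the last joint's range is limited). The gripper opens to 92 mm and grips with 3 to 60 N. Pads are 19 mm wide; open, the fingers measure 130 mm over their backs; the gripper's body (75 mm by 190 mm) begins 47 mm behind the grasp point.
Start: joints at [60.012, 24.895, 1.432, 90.138, -0.665, 64.973, -4.303], TCP at [0.255, -0.571, 0.227] pointing down, gripper open.
Joint ranges: [-149.89, 149.89], [-25.12, 119.58], [-72.63, 75.52], [4.76, 147.25], [-75.54, 255.54], [6.69, 114.76], [-157.13, 157.13]. Speed limits (degrees/s): [127.2, 127.2, 172.46, 172.46, 180, 180, 180].

INTERFACE

Orientations are given as [roll, pitch, yaw] about the fixed x, y, z axes, in that order (R = Rz(yaw) Ry(pitch) Rx(roll)).
In Python, from workcell import bot, snapshot, camera_params, recognise gives the robot as it stands. Calls block until the motion is done:
- bot.move_pose(position, orientation): joint-space move of the TCP to a pose.
- bot.move_linear(position, rot=None, feed=0.15): straight line of the TCP; rot=None keeps the orientation; feed is the mean speed in m/s.
- bot.move_j(angles): joint-space move.
- bot.command_gripper(opening, grasp_force=None): opening from 0.0 (shut) to 1.0 (fully open); grasp_force is the grip in N (None keeps the last); returns when the fingers have stopped.
- bot.dwell(seconds).
- bot.inverse_kinematics(position, orientation): joint angles nearest the present ones, or None.
- bot.sense(): the state.
- snapshot(name): name is "scene" or "top" or "wrist"; returns the picture (384x512x3 uint8, red, green, blue); there is no depth.
- camera_params(name): a dict with "fx", "fy", "cx", "cy" (pixels), "camera_from_world" (4x4, takes a point from world to camera coordinates). Camera axes: x right, y down, z forward; pixel columns grow to the right and rows downward; lengths in m; the calibration is good to about 2 mm. A picture is of the moment at which its call begins: read the wrist's pose just before it. camera_params takes no time and is no camera call; for the wrist camera it gives the pose at the moment of the call.
A pose or a line that the arm cannot do raises bot.MotionError and nothing moves.
- bot.finish_job(): hands the job in, once; it reports no verdict.
Trained networks look in the newest picture that a camera, given by its name, has taken for a name from the list of things; names that differ only in an ending like _2 or _b are one class to them, and where a whole thing is asked for, a point or a joint stands for the part that bears it (a point fixed in the world has none). Each returns a list of dicts, best first, with "confidence" (0 to 1); they miss things now and then, are a little off and sometimes report something else, mostly with a low value. They report only what shows in the picture. A call takes as long as a camera call. They do not tell look-alikes from the thing itself.
- recognise(camera, thing): "location" ([column, row] in pixels, amid what is visible of it).
The state is a dict: "clock": time; "joint_positions": joint angles; "joint_velocities": joint speeds; "tau": joint torques, N m; "eef_pos": TCP position; "eef_rot": TCP orientation; "contact_force": force on the tool from outside, world axes, zero at the start; "ft_torque": the same for the moment, N m; "grip_width": opening from 0.0 (shut) to 1.0 (fully open).
Only numpy, scipy, OpenCV 4.12 (cv2) and the standard library are available. Lean on these libraries where they do the work, as an engineer would, in place of code of your own. Each camera call takes 0.05 s, during which the arm holds its last target.

## Working session

There is one attempt and no reset: what is moved stays moved. The work goes in short steps, each a Python script; the robot and the scene stay as the last script left them, time stands still between calls to the robot, and variables do not carry over. Pictures are saved under pics/ and viewed, and the job is handed in when it is done.

```bash
mkdir -p pics; python3 - <<'E'
from workcell import bot, snapshot, camera_params, recognise
import cv2,json
for c in ("scene","top"):
    im=snapshot(c); cv2.imwrite(f"pics/{c}0.png",cv2.resize(im[:,:,::-1],(800,600),interpolation=cv2.INTER_CUBIC))
    p=camera_params(c); print(c,p["fx"],p["cx"],p["cy"],p["camera_from_world"].tolist() if hasattr(p["camera_from_world"],'tolist') else p["camera_from_world"])
    for t in ("stand","tester","key_top","lever_press","lever_face","throttle_tip","jar","phone"):
        print(t,[(round(d["confidence"],2),[round(v) for v in d["location"]]) for d in recognise(c,t)])
s=bot.sense();print(s["clock"],s["eef_pos"],s["eef_rot"],s["contact_force"])
E
```

```text
scene 354.61497277574745 257.26702665285774 191.0979478909516 [[0.43032276348570186, 0.9026750883038605, -6.466565343358161e-05, -0.3479428328874268], [0.4913647366366289, -0.2343032156502547, -0.838846051862895, -0.13841693399833854], [-0.7572205853092251, 0.36094277675494246, -0.5443687142850758, 1.5056683609477783], [0.0, 0.0, 0.0, 1.0]]
stand [(0.74, [169, 220])]
tester [(0.74, [376, 177]), (0.63, [251, 179]), (0.63, [320, 158]), (0.58, [287, 208])]
key_top [(0.5, [253, 173]), (0.47, [272, 198])]
lever_press [(0.48, [120, 210])]
lever_face [(0.4, [117, 211])]
throttle_tip [(0.44, [210, 207])]
jar [(0.65, [237, 255]), (0.45, [218, 217]), (0.38, [168, 238])]
phone [(0.53, [208, 207])]
top 487.28361680372893 257.51722291620956 195.56800401791074 [[0.00860252017599328, -0.9999424177605941, 0.0064154352712548985, 0.08447507225069081], [-0.9958734459642806, -0.009146802428426814, -0.09029072836434741, 0.5456551215701008], [0.0903442099409291, -0.005612233818485974, -0.9958947868935332, 1.6178317865965637], [0.0, 0.0, 0.0, 1.0]]
stand [(0.59, [336, 195]), (0.47, [160, 211])]
tester [(0.94, [91, 203]), (0.78, [221, 269]), (0.68, [217, 197]), (0.65, [117, 275]), (0.62, [335, 194])]
key_top [(0.49, [227, 201]), (0.45, [76, 193]), (0.44, [227, 252])]
lever_press [(0.67, [215, 198])]
lever_face [(0.46, [164, 210])]
throttle_tip []
jar [(0.41, [278, 213])]
phone [(0.7, [287, 243]), (0.66, [338, 197])]
0.9 [ 0.25529384 -0.57050693  0.2267411 ] [-8.99964933e+01 -2.01554239e-04 -1.55893464e+02] [ 0.4090704  -0.58338286 -0.05955756]
```

View pics/scene0.png

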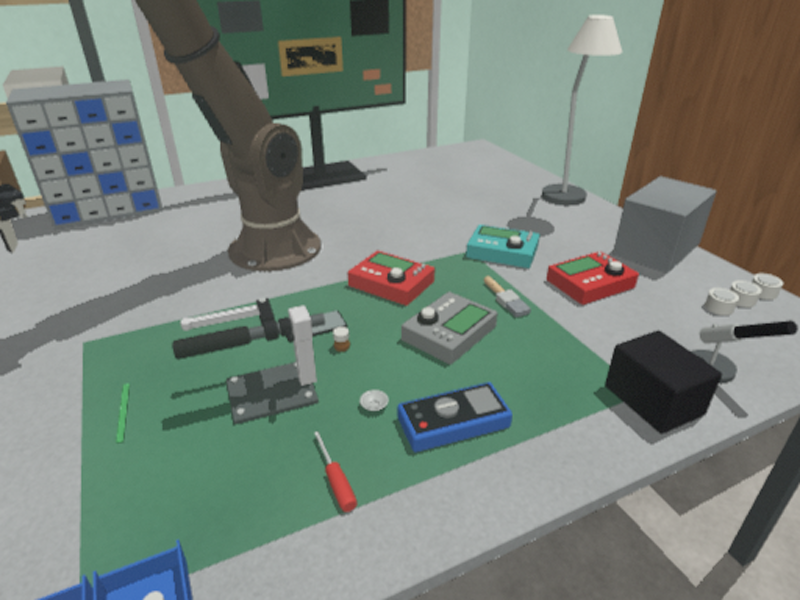

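View pics/top0.png

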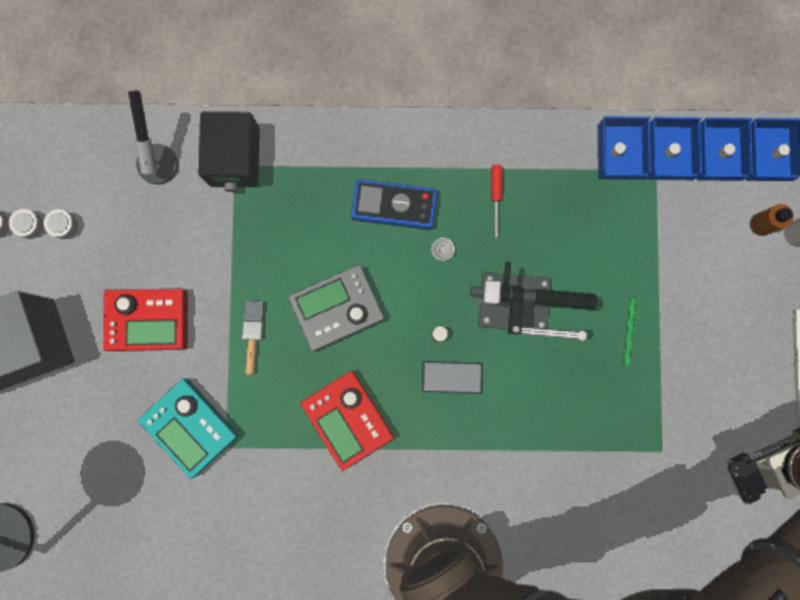

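The scene shows one grey tester (top view 337,307). The look-alikes are red (348,420), red (145,320) and turquoise (187,428). The stand with its lever is at about (540,305), with the lever running from (516,328) to (583,336). Next I'll take close crops.

```bash
python3 - <<'E'
from workcell import snapshot
import cv2,numpy as np
t=snapshot("top")[:,:,::-1]; s=snapshot("scene")[:,:,::-1]
def crop(im,x,y,w,h,k): return cv2.resize(im[y:y+h,x:x+w],None,fx=k,fy=k,interpolation=cv2.INTER_CUBIC)
a=crop(t,290,160,100,70,8);cv2.imwrite("pics/c1.png",a)
cv2.imwrite("pics/c2.png",crop(t,180,160,80,70,8))
cv2.imwrite("pics/c3.png",crop(s,105,185,130,95,6))
cv2.imwrite("pics/c4.png",crop(s,250,180,80,60,8))
E
```

```text
(no output)
```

View pics/c1.png

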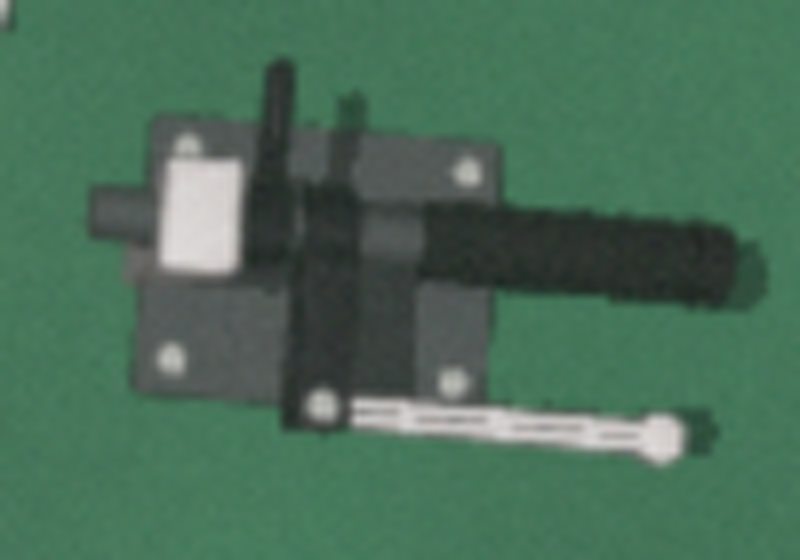

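View pics/c2.png

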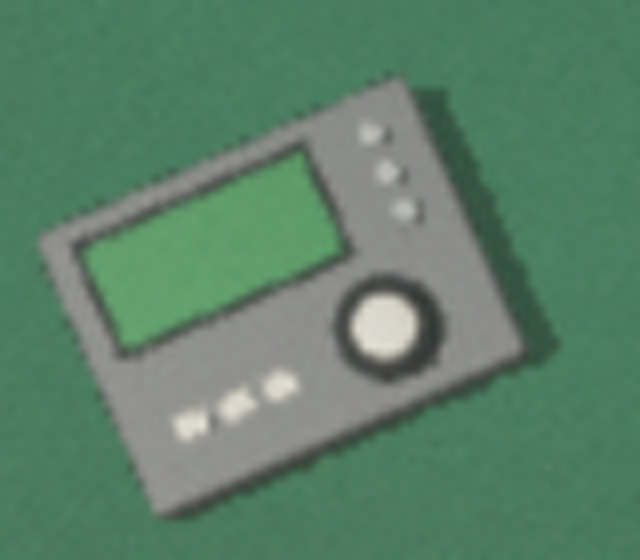

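View pics/c3.png

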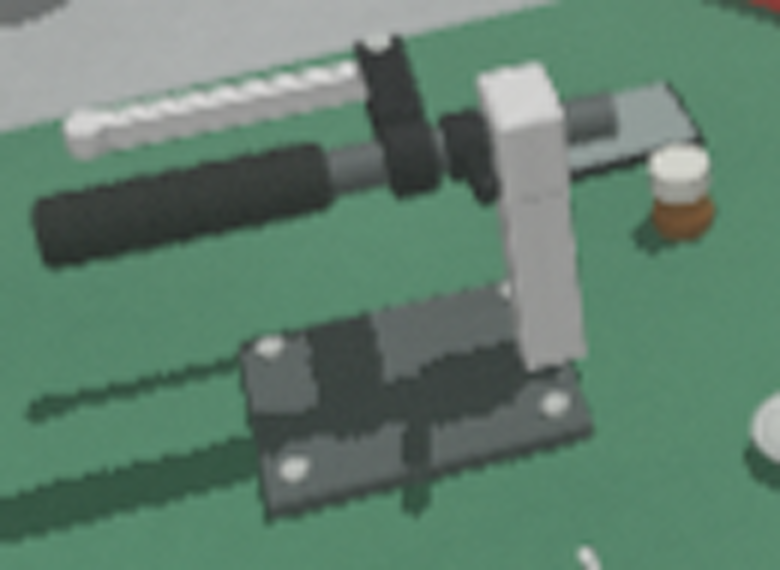

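View pics/c4.png

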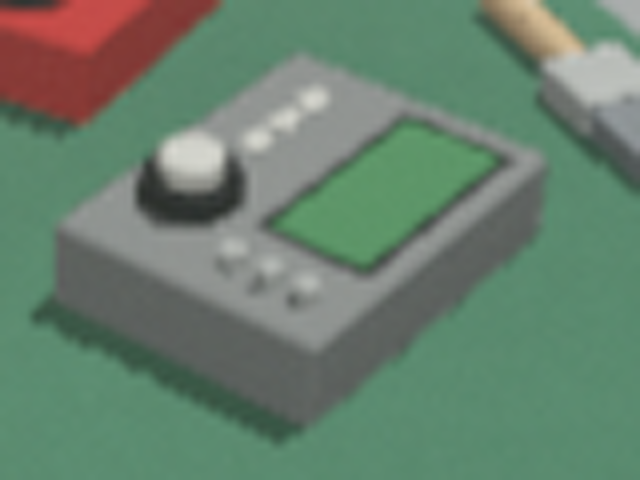

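The grey box carries the only round white key with a black housing, at crop c2 (384,325). In c1 the hinge screw is at (322,405) and the lever's ball end is at (663,440). In both views the throttle is on the far side. Next I'll fit the stand pose.

```bash
cat > h.py <<'E'
import numpy as np
from scipy.optimize import least_squares
from workcell import bot, snapshot, camera_params, recognise
P={c:camera_params(c) for c in("scene","top")}
def proj(c,p,pr=None):
    k=pr or P[c]; T=np.array(k["camera_from_world"]); q=T[:3,:3]@np.asarray(p)+T[:3,3]
    return np.array([k["fx"]*q[0]/q[2]+k["cx"],k["fy"]*q[1]/q[2]+k["cy"]])
def px(u,v,x0,y0,k): return np.array([x0+(u+.5)/k-.5,y0+(v+.5)/k-.5])
E
python3 - <<'E'
from h import *
T=lambda u,v:px(u,v,290,160,8); S=lambda u,v:px(u,v,105,185,6)
obs=[("top",(-70,26,159),T(322,405)),("scene",(-70,26,159),S(379,43)),
("top",(0,120,140),T(90,212)),("top",(0,-132,140),T(736,266)),
("top",(-70,-110,144),T(663,440)),("scene",(-70,-110,144),S(85,132)),
("scene",(0,-132,140),S(46,235))]
# base corners, unordered check later
def w(p,m):
    c,s=np.cos(p[2]),np.sin(p[2]); return np.array([p[0]+c*m[0]/1e3-s*m[1]/1e3,p[1]+s*m[0]/1e3+c*m[1]/1e3,m[2]/1e3])
f=lambda p:np.concatenate([proj(c,w(p,m))-o for c,m,o in obs])
r=least_squares(f,[0.55,-.2,-.1],loss="soft_l1"); print("stand",r.x[:2],np.degrees(r.x[2])); print(f(r.x).reshape(-1,2).round(1))
print("hinge",w(r.x,(-70,26,140)),"press",w(r.x,(-76,-74,140)),"throttle?")
# tester key triangulated
kt=px(384,325,180,160,8);ks=px(193,147,250,180,8)
g=lambda p:np.concatenate([proj("top",p)-kt,proj("scene",p)-ks])
q=least_squares(g,[.5,.1,.05]);print("key",q.x,q.fun)
# jar / others heights
def ray(c,uv,z):
    return least_squares(lambda p:proj(c,[p[0],p[1],z])-uv,[.5,0]).x
for n,uv,z in (("jar",(440,334),.042),("phone",(452,377),.008),("dish",(443,249),.016),("red",(348,420),.042),("spudger",(629,330),.0),("testerc",(337,307),.042),("ballend",(583,336),.144)):
    print(n,ray("top",np.array(uv)*.64,z).round(3))
print(np.round(ray("top",kt,.05),4))
E
```

```text
stand [ 0.55787598 -0.16265198] -4.295171005200771
[[-0.7 -0.2]
 [-1.1 -0.7]
 [-0.9 -0.4]
 [-1.6 -0.4]
 [-0.5 -0.6]
 [-1.7 -1.1]
 [-2.5 -0.5]]
hinge [ 0.49001984 -0.13148237  0.14      ] press [ 0.47654722 -0.23075215  0.14      ] throttle?
key [0.52633539 0.19024203 0.06369272] [-0.73314696 -0.35790243 -0.79720739  0.06032205]
jar [0.483 0.009]
phone [ 0.392 -0.019]
dish [0.67  0.002]
red [0.3   0.202]
spudger [ 0.498 -0.407]
testerc [0.539 0.229]
ballend [ 0.476 -0.271]
[0.5263 0.1886]
```

```bash
cat >> h.py <<'E'
SX,SY,SW=0.55788,-0.16265,np.radians(-4.3)
H=np.array([SX+np.cos(SW)*-.07-np.sin(SW)*.026, SY+np.sin(SW)*-.07+np.cos(SW)*.026])
def tool(a,back=0.019,z=.125):
    "TCP so that finger back touches press point with the lever at angle a, tool squared to a=0.28"
    c,s=np.cos(SW+a),np.sin(SW+a); R=np.array([[c,-s],[s,c]])
    p=H+R@[-.006,-.100]
    c,s=np.cos(SW+.28),np.sin(SW+.28)
    p=p-back*np.array([c,s]); return [p[0],p[1],z]
YAW=np.degrees(SW+.28)-90
NRM=np.array([np.cos(SW+.28),np.sin(SW+.28)])
E
python3 - <<'E'
from h import *
import cv2
o=[-90,0,YAW]; 
print(tool(0),tool(.28),YAW)
for y in (YAW,YAW+180):
    q=bot.inverse_kinematics(tool(0,.05,.22),[-90,0,y]); print(y,q)
bot.command_gripper(0.0,20)
q=tool(0,.055,.24)
bot.move_pose(q,o)
bot.move_linear(tool(0,.055),feed=.12)
s=bot.sense();print(s["clock"],s["eef_pos"],s["eef_rot"],s["contact_force"],s["grip_width"])
for c in("scene","top","wrist"):
    im=snapshot(c)[:,:,::-1]
    im={"scene":im[130:280,60:260],"top":im[130:260,240:410],"wrist":im}[c]
    cv2.imwrite(f"pics/{c}1.png",cv2.resize(im,None,fx=min(4,800/im.shape[1]),fy=min(4,800/im.shape[1]),interpolation=cv2.INTER_CUBIC))
E
```

```text
[np.float64(0.4579431552520492), np.float64(-0.23461017823371322), 0.125] [np.float64(0.48590161590826386), np.float64(-0.2344697504547548), 0.125] -78.25718173633695
-78.25718173633695 [ 42.55506576  14.80461687 -23.63533217 107.38324952   6.85057958
  59.18674312  27.84333053]
101.74281826366305 [  13.90753494   12.62804166   11.17171724  109.61463517   -2.86230252
   58.02128774 -141.92481952]
4.9333 [ 0.42315484 -0.2421631   0.12557671] [-8.99532236e+01 -3.69937923e-02 -7.82658994e+01] [ 0.18626086  0.74122024 -0.40496471] 0.008826257395849831
```

View pics/scene1.png

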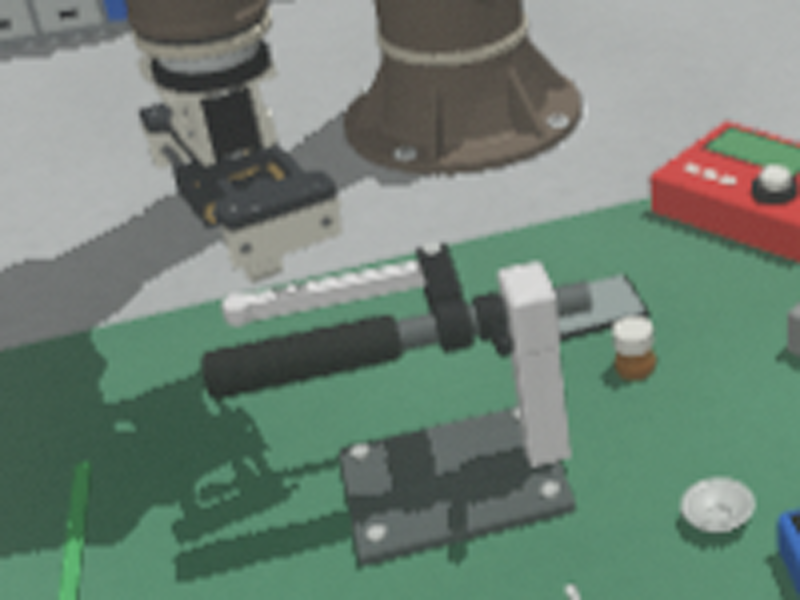

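View pics/top1.png

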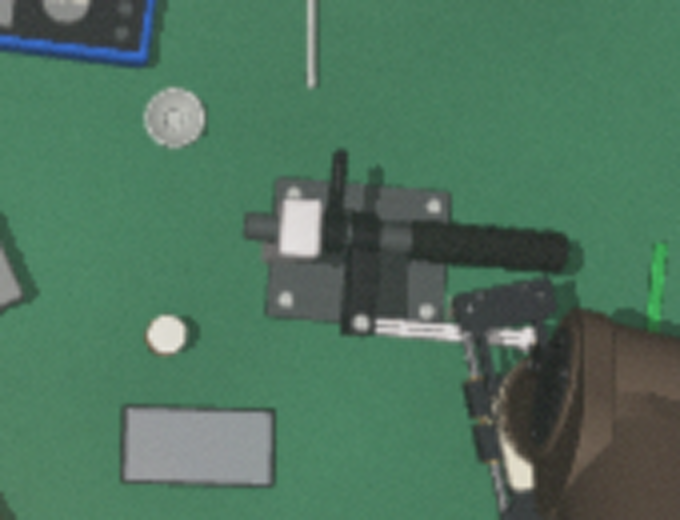

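View pics/wrist1.png

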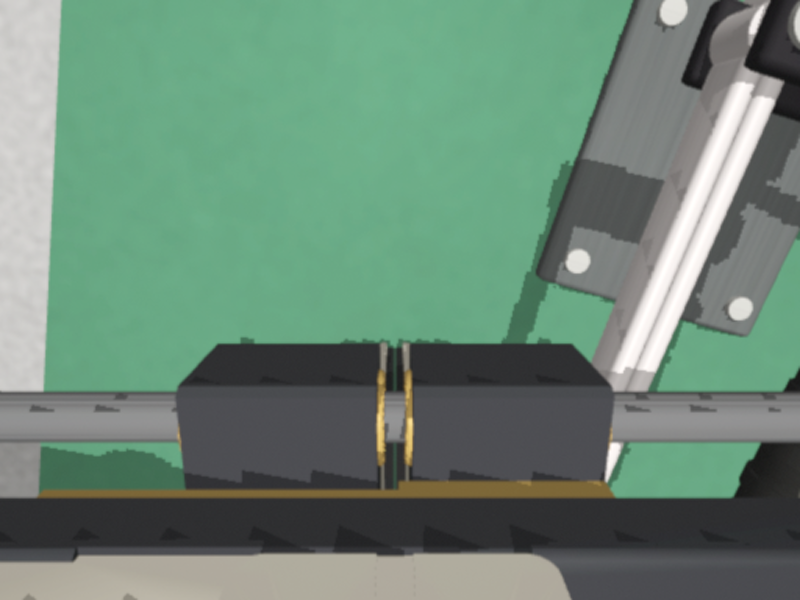

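The shut fingers sit on the lever's outer side with their tips below the blade, and the gripper body clears it above. Now I'll advance while watching the force.

```bash
python3 - <<'E'
from h import *
b=np.array(bot.sense()["contact_force"])
def F():
    s=bot.sense(); f=np.array(s["contact_force"])-b; return s["clock"],-(f[:2]@NRM),f
print(b)
for back in (.035,.030,.027,.024,.021):
    bot.move_linear(tool(0,back),feed=.05); t,n,f=F(); print("back",back,round(t,2),round(n,2),f.round(1))
    if n>1.5: break
print(bot.sense()["eef_pos"])
E
```

```text
[-0.05221013 -0.44985309  1.09454161]
back 0.035 5.63 -0.03 [-0.   0.3 -2.6]
back 0.03 5.88 0.14 [-0.3  0.8 -0.3]
back 0.027 6.13 -0.62 [ 0.4  0.9 -1.1]
back 0.024 6.38 -0.03 [-0.3  1.5 -1.4]
back 0.021 6.63 -0.03 [-0.1  0.7 -1.1]
[ 0.4562173  -0.23493996  0.12502499]
```

```bash
python3 - <<'E'
from h import *
b=np.array([0,0,0.])
def F():
    v=[]
    for _ in range(3):
        s=bot.sense(); v.append(s["contact_force"]); bot.dwell(.02)
    f=np.mean(v,0)-b; return s["clock"],-(f[:2]@NRM),f
for a in np.arange(.0,.23,.03):
    bot.move_linear(tool(a),feed=.06); t,n,f=F(); print("a",round(a,3),round(t,2),round(n,2),f.round(1), np.round(bot.sense()["eef_pos"],4))
    if n>7: break
E
```

```text
a 0.0 6.92 -0.05 [-0.   0.3 -0.7] [ 0.4579 -0.2346  0.125 ]
a 0.03 7.22 2.64 [-2.8  0.6  0.6] [ 0.4606 -0.2349  0.1249]
a 0.06 7.52 2.86 [-3.   0.5  0.7] [ 0.4638 -0.2353  0.1249]
a 0.09 7.82 2.77 [-2.8 -0.2  0.7] [ 0.4669 -0.2355  0.1249]
a 0.12 8.12 3.38 [-3.4 -0.2  0.4] [ 0.4699 -0.2355  0.1249]
a 0.15 8.42 2.59 [-2.6 -0.4 -0.2] [ 0.4729 -0.2355  0.1249]
a 0.18 8.72 3.32 [-3.3 -0.6 -0.3] [ 0.4759 -0.2355  0.1249]
a 0.21 9.02 4.14 [-3.9 -1.5  0.1] [ 0.4788 -0.2353  0.1249]
```

```bash
python3 - <<'E'
from h import *
def F():
    v=[]
    for _ in range(3):
        s=bot.sense(); v.append(s["contact_force"]); bot.dwell(.02)
    f=np.mean(v,0); return s["clock"],-(f[:2]@NRM),f
for a in (.23,.25,.26,.27,.28,.285,.29,.295,.30,.305,.31,.315,.32):
    bot.move_linear(tool(a),feed=.03); t,n,f=F(); print("a",round(a,3),round(t,2),round(n,2),f.round(1), np.round(bot.sense()["eef_pos"],4))
    if n>11: break
import cv2
cv2.imwrite("pics/top2.png",cv2.resize(snapshot("top")[130:260,240:410,::-1],None,fx=4,fy=4))
cv2.imwrite("pics/scene2.png",cv2.resize(snapshot("scene")[130:280,60:260,::-1],None,fx=4,fy=4))
E
```

```text
a 0.23 9.32 4.43 [-4.1 -1.9 -0. ] [ 0.4808 -0.2352  0.125 ]
a 0.25 9.62 4.42 [-4.  -2.4 -0.5] [ 0.4828 -0.235   0.125 ]
a 0.26 9.92 4.63 [-4.2 -2.6 -0.9] [ 0.4838 -0.2349  0.125 ]
a 0.27 10.22 4.4 [-3.9 -2.7 -0.9] [ 0.4848 -0.2347  0.125 ]
a 0.28 10.52 4.87 [-4.4 -2.6 -0.5] [ 0.4858 -0.2346  0.125 ]
a 0.285 10.82 4.76 [-4.3 -2.9 -0.6] [ 0.4863 -0.2346  0.125 ]
a 0.29 11.12 5.43 [-4.9 -3.  -0.9] [ 0.4867 -0.2345  0.125 ]
a 0.295 11.42 4.63 [-4.1 -3.1 -1.3] [ 0.4872 -0.2345  0.125 ]
a 0.3 11.72 5.01 [-4.5 -3.2 -1. ] [ 0.4877 -0.2344  0.125 ]
a 0.305 12.02 5.1 [-4.6 -3.1 -0.4] [ 0.4882 -0.2343  0.125 ]
a 0.31 12.32 5.01 [-4.4 -3.5 -0.8] [ 0.4886 -0.2342  0.125 ]
a 0.315 12.62 5.11 [-4.7 -2.5  0. ] [ 0.4891 -0.2342  0.125 ]
a 0.32 12.92 6.33 [-5.9 -2.6  0.4] [ 0.4892 -0.2341  0.1249]
```

View pics/scene2.png

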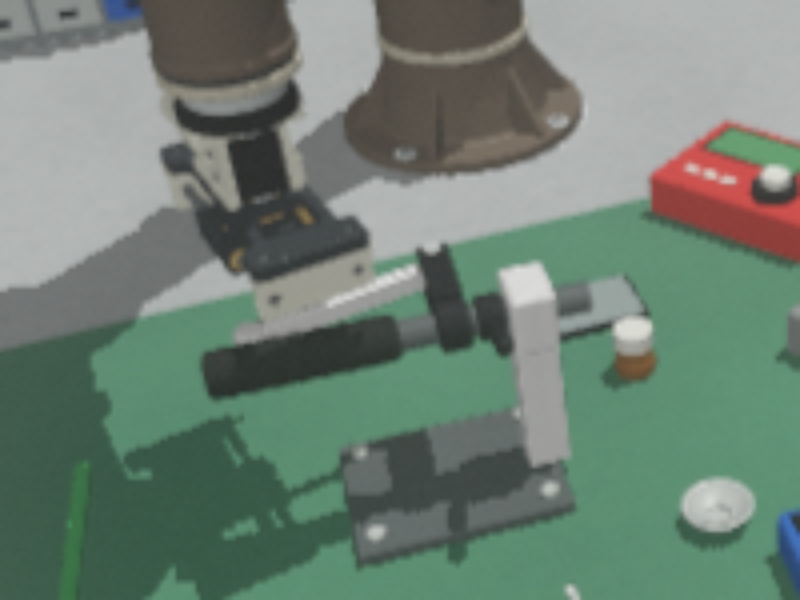

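The lever has swung in close to the grip. The force has just started to climb and the TCP is stalling, so it is at the stop. I'll nudge slightly more, then hold.

```bash
python3 - <<'E'
from h import *
def F():
    v=[]
    for _ in range(3):
        s=bot.sense(); v.append(s["contact_force"]); bot.dwell(.02)
    f=np.mean(v,0); return s["clock"],-(f[:2]@NRM),f
for a in (.323,.326,.329,.332,.335,.34):
    bot.move_linear(tool(a),feed=.03); t,n,f=F(); print("a",round(a,3),round(t,2),round(n,2),f.round(1), np.round(bot.sense()["eef_pos"],4))
    if n>10: break
for _ in range(4):
    bot.dwell(.5); t,n,f=F(); print(round(t,2),round(n,2),np.round(bot.sense()["eef_pos"],4))
E
```

```text
a 0.323 13.32 7.26 [-6.8 -3.1  1. ] [ 0.4893 -0.2342  0.1249]
a 0.326 13.62 8.05 [-7.4 -4.   2.2] [ 0.4894 -0.2341  0.1249]
a 0.329 13.92 8.9 [-8.4 -3.5  2.3] [ 0.4894 -0.2341  0.1249]
a 0.332 14.22 9.98 [-9.4 -3.7  3.3] [ 0.4894 -0.2341  0.1248]
a 0.335 14.52 10.46 [-9.9 -3.6  4. ] [ 0.4895 -0.2341  0.1248]
15.07 10.75 [ 0.4895 -0.2341  0.1248]
15.62 10.56 [ 0.4895 -0.2341  0.1248]
16.17 10.67 [ 0.4895 -0.2341  0.1248]
16.72 10.71 [ 0.4895 -0.2341  0.1248]
```

```bash
python3 - <<'E'
from h import *
import cv2
bot.move_linear(tool(.15),feed=.05)
bot.move_linear(tool(0,.03),feed=.05)
bot.move_linear(tool(0,.055),feed=.15)
bot.dwell(.4)
s=bot.sense();print(s["clock"],s["contact_force"])
bot.move_linear(tool(0,.055,.28),feed=.15)
bot.move_pose([.5263,.1895,.25],[-90,0,-90])
bot.move_linear([.5263,.1895,.10],feed=.1)
s=bot.sense();print(s["clock"],s["eef_pos"],s["contact_force"])
for c in("scene","top","wrist"):
    im=snapshot(c)[:,:,::-1]
    im={"scene":im[130:280,100:340],"top":im[130:260,160:390],"wrist":im}[c]
    k=800/im.shape[1]
    cv2.imwrite(f"pics/{c}3.png",cv2.resize(im,None,fx=k,fy=k,interpolation=cv2.INTER_CUBIC))
E
```

```text
18.6333 [-0.16085303 -0.59035067 -0.31250139]
23.1 [0.52663835 0.18972326 0.10057125] [1.02399981 0.04007804 0.44490038]
```

View pics/scene3.png

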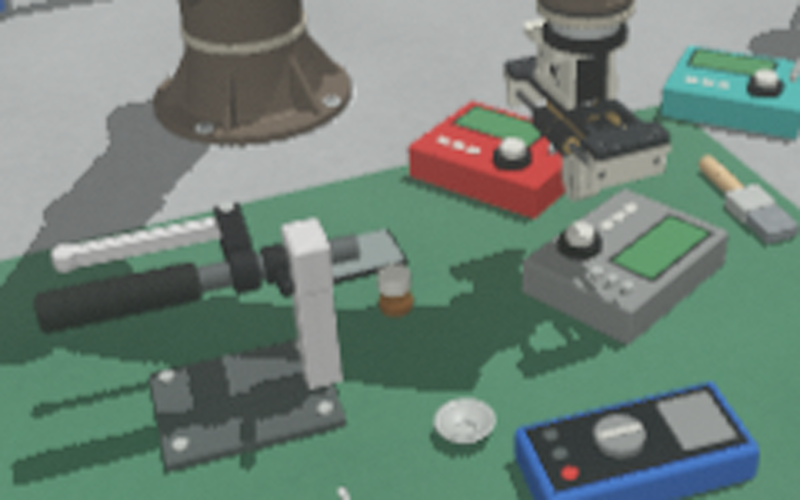

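View pics/wrist3.png

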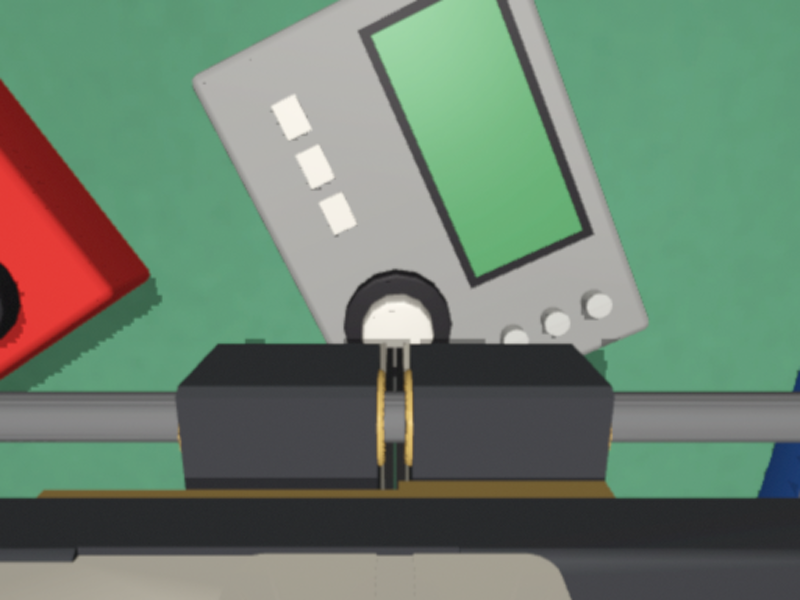

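View pics/top3.png

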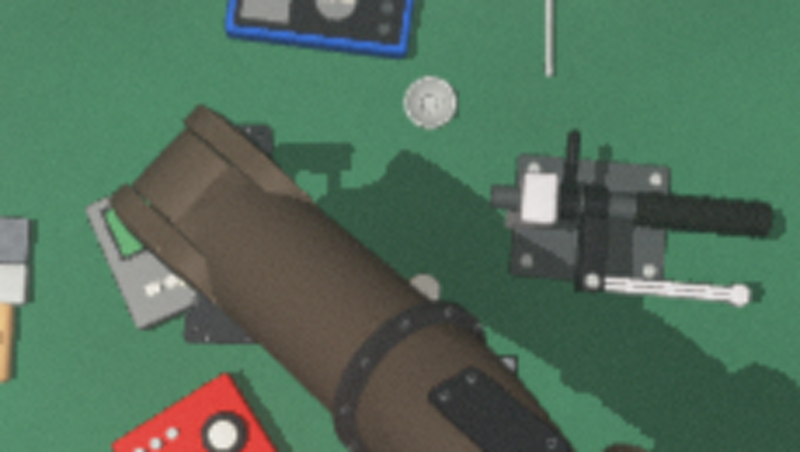

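The lever has sprung back out and the fingers are above the round key of the grey box, laterally centred. I'll check the position in the wrist view against the projection, then press.

```bash
python3 - <<'E'
from h import *
w=camera_params("wrist")
for z in (.055,.06,.064): print(z,(proj("wrist",[.5263,.1895,z],w)*1.5625).round())
b=np.mean([bot.sense()["contact_force"] for _ in range(3)],0)
z=.10; z0=None
bot.move_linear([.5263,.1895,.072],feed=.06)
for z in np.arange(.070,.045,-.0015):
    bot.move_linear([.5263,.1895,z],feed=.03)
    v=[]
    for _ in range(3): s=bot.sense(); v.append(s["contact_force"]); bot.dwell(.02)
    f=np.mean(v,0)-b; print(round(z,4),round(s["clock"],2),f.round(1),round(s["eef_pos"][2],4))
    if f[2]>9: break
import cv2
im=snapshot("scene")[150:250,240:340,::-1]; cv2.imwrite("pics/s4.png",cv2.resize(im,None,fx=6,fy=6,interpolation=cv2.INTER_CUBIC))
E
```

```text
0.055 [395. 331.]
0.06 [395. 335.]
0.064 [395. 338.]
0.07 24.15 [ 0.4 -0.7  0.6] 0.0702
0.0685 24.45 [ 0.8 -0.8  0.7] 0.0685
0.067 24.75 [ 0.8 -0.8  0.5] 0.0669
0.0655 25.05 [ 0.9 -0.8  1.1] 0.0654
0.064 25.35 [ 0.6 -0.4  2.3] 0.0641
0.0625 25.65 [ 0.6 -0.4  3.5] 0.0626
0.061 25.95 [1.  0.2 4.2] 0.0611
0.0595 26.25 [1.7 0.3 4.8] 0.0596
0.058 26.55 [ 0.4 -0.6  8.4] 0.0583
0.0565 26.85 [-2.8 -3.9 22.4] 0.058
```

View pics/s4.png

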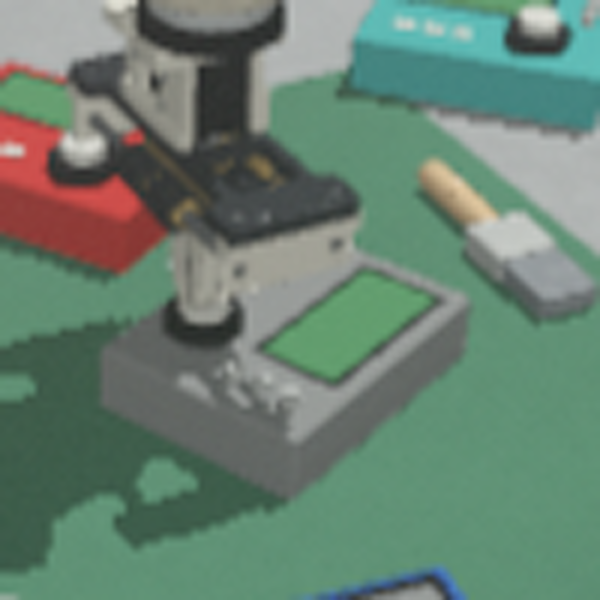

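The force rose about 5 N over roughly 6 mm and then went solid, so the key is bottomed. Now I'll release it, retreat and check.

```bash
python3 - <<'E'
from h import *
import cv2
bot.move_linear([.5263,.1895,.075],feed=.04)
bot.move_linear([.5263,.1895,.20],feed=.15)
bot.move_pose([.40,.10,.32],[-90,0,-90])
bot.dwell(.3)
s=bot.sense();print(s["clock"],s["eef_pos"],s["contact_force"])
im=snapshot("scene")[130:310,60:340,::-1];cv2.imwrite("pics/s5.png",cv2.resize(im,None,fx=2.8,fy=2.8,interpolation=cv2.INTER_CUBIC))
im=snapshot("top")[:,:,::-1];cv2.imwrite("pics/t5.png",cv2.resize(im,(800,600),interpolation=cv2.INTER_CUBIC))
E
```

```text
29.6167 [0.40022192 0.1003531  0.31933105] [-0.41218985  0.04249856  0.43292658]
```

View pics/s5.png

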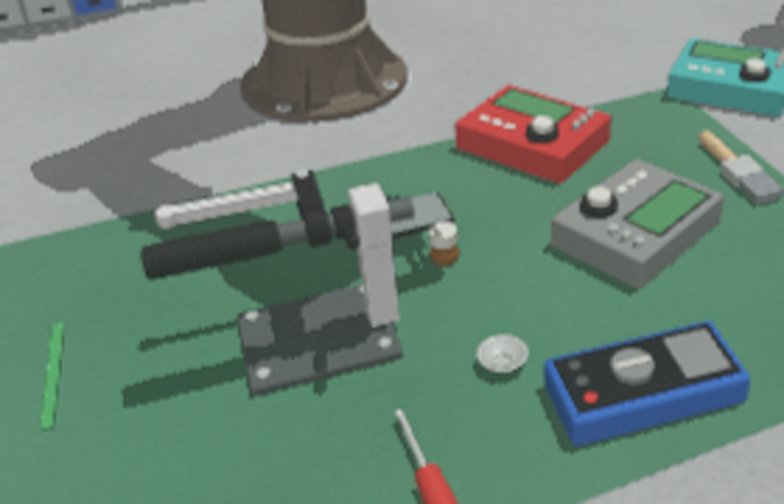

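View pics/t5.png

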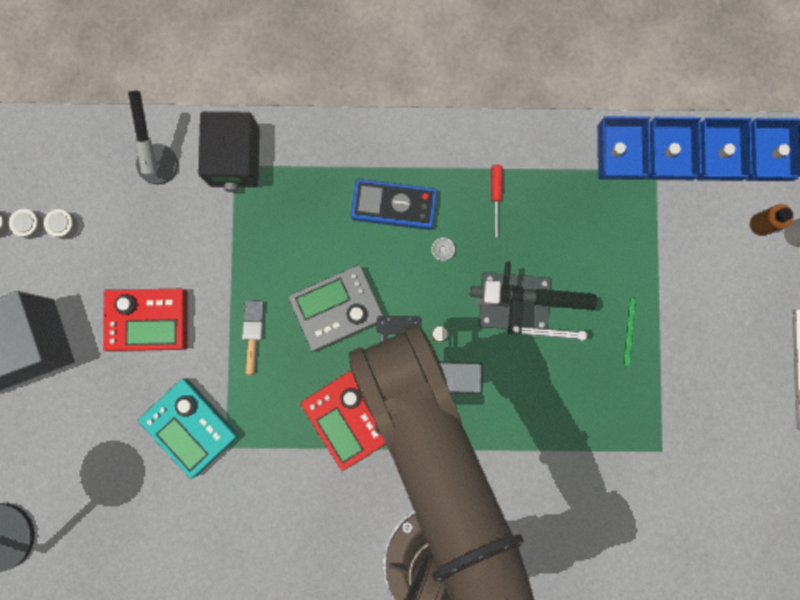

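Everything is where it started: tester key at (357,313), lever end at (583,336), key up, lever out, and the arm clear. I'm handing it in.

```bash
python3 -c "
from workcell import bot
bot.finish_job();print(bot.sense()['clock'])"
```

```text
the job is handed in; nothing more can be done
the job is handed in; nothing more can be done
```

The lever check and the key press are both done, and I handed the job in at about 30 s of the 51 s allowed. It reported no verdict.

- **Lever:** I pressed the outer face with the backs of the shut fingers until it met a solid stop. There the force climbed from about 5 N to 10.7 N with no further movement. I held it there for about 2.2 s and then let it out. The pictures afterwards show the lever fully out.
- **Key:** I pressed the round key on the grey test box straight down. It gave for about 6 mm at up to about 5 N, then went solid. The last step peaked at about 22 N before I let go.
- **Last pictures:** The key is up, the lever is out, and the arm is clear. The test box, the throttle and the bystanders are where they started, as far as the camera shows. The arm partly hid the phone in the last top view.

The stop came about 4 mm later along the push than my fitted stand pose predicted, so I went by the force reading there. No check failed.

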